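# Lift a sterilised jar out with the tongs

## Robot

A 7-joint arm with a two-finger parallel gripper is mounted at the origin on the work surface. World frame = base frame: x ahead of the robot, y to its left, z up, the work surface at z = 0. Lengths are in m, angles in degrees, forces in N, time in s.
With the tool pointing down it reaches from about 0.425 to 0.875 m from the base axis. Payload 4.7 kg.
Tool frame: the origin (TCP) lies at the very end of the fingers, on their centre line; the grasp point (between the pads) lies env.hold_point_z behind it (env.hold_point_z is the distance from the TCP to the grasp point, in m); z points along the fingers, y is the line along which they close (so a half turn about z gives the same grasp; the last joint's range is limited). The gripper opens to 87 mm and grips with 3 to 60 N. Pads are 19 mm wide; open, the fingers measure 117 mm over their backs; the gripper's body (75 mm by 190 mm) begins 51 mm behind the grasp point.
Start: joints at [-69.952, 18.392, -4.016, 83.108, 1.295, 78.541, -3.26], TCP at [0.214, 0.614, 0.223] pointing down, gripper open.
Joint ranges: [-163.93, 163.93], [-17.29, 119.83], [-79.2, 71.16], [3.27, 140.29], [-89.18, 269.18], [5.43, 117.66], [-154.24, 154.24]. Speed limits (degrees/s): [147.25, 147.25, 180, 180, 180, 180, 180].

## Interface

Orientations are given as [roll, pitch, yaw] about the fixed x, y, z axes, in that order (R = Rz(yaw) Ry(pitch) Rx(roll)).
In Python, from cell import env gives the robot as it stands.
- The arm moves only by the shell command python3 -m jog 'ROWS' [FORCE]. ROWS is JSON, a list of rows, each an object with "dp": the shift along the tool's x, y, z in cm, a list of three; "twist": the turn about the tool's z in degrees; "fingers": the opening, from 0 (shut) to 1 (fully open). A call has 1 to 8 rows; each row is the pose to reach, as a shift and turn from the pose commanded when the call began, along the tool's axes at that moment; what a row does not reach only later rows make up. A row lasts 1/8 s, in which the tool goes at most 62.5 mm and 10.7 degrees, less where a joint would pass 70% of its speed; a pose out of reach is approached as far as the arm can. A call with a gripper value outside its range is refused whole. The fingers move at their own pace and stop on an object; FORCE is the grip in N (left out, the last holds). Time passes only in rows, so rows that repeat a pose let the fingers close. It gives the time, the measured TCP pose, the force, the opening and the grip force at its end, in the units of the state.
- env.get_obs(): the state, without advancing time (a new reading comes with each control period).
- env.read_camera(name): name is "side" or "top" or "wrist"; returns a dict with "pixels" (400x640x3 uint8, blue, green, red), "depth" (400x640 float32, m along the optical axis (not along the pixel's ray), 0 where there is no reading), "fx", "fy", "cx", "cy" (pixels), "k1" (the pictures are not rectified: a ray, as slopes to the right and down, at radius r is drawn at 1 + k1 r^2 times it, then the intrinsics apply), "rvec" (rotation vector, rad) and "tvec" (3), from world to camera coordinates, as OpenCV has them. Camera axes: x right, y down, z forward; pixel columns grow to the right and rows downward; lengths in m; the calibration is good to about 2 mm. A picture is of the moment at which its call begins.
- env.sign_off(): hands the job in; it is judged then, once.
The state is a dict: "time_s": time; "qpos": joint angles; "joint_velocities": joint speeds; "effort": joint torques, N m; "tool_pos": TCP position; "tool_rot": TCP orientation; "force": force on the tool from outside, world axes, zero at the start; "wrist_torque": the same for the moment, N m; "grip_width": finger opening in m; "grasp_force": force on a finger pad.
Only numpy, scipy, OpenCV 4.12 (cv2) and the standard library are available. Lean on these libraries where they do the work, as an engineer would, in place of code of your own. Each camera call takes 0.05 s, during which the arm holds its last target. There are 200 camera calls.

## Task

The steam steriliser on the basement bench has finished its cycle. Lift its dome lid off by the knob and set it down beside the steriliser on the bench, right way up; then pick up the kitchen tongs, close them on the small jar (the shorter, narrower of the two inside) and lift it straight out, upright. Touch that jar with the tongs alone, leave the larger jar and the other things where they are, do not drop the lid, and finish still holding the jar up in the tongs, a good ten centimetres above the steriliser's rack.

Things in the scene. Friction and masses are not known exactly. Their poses are not given: they have to be found in the camera images.
- steriliser: steam steriliser, fixed: white round base 246 mm across, 66 mm high, control panel on its -x side; on it a flat steel rack plate 212 mm across, its top 76 mm above the bench. Origin: centre of the underside; z up. Under the lid the two jars stand on the plate at about y = +52 and -52 mm of its frame (within 6 mm), either jar on either side. A lead lies on its +x side.
- lid: loose clear plastic dome lid with a black knob, 234 mm across, dome top 115 mm above its rim, about 300 g. It stands rim down on the base's shoulder, 66 mm above the bench, around the rack plate with some 8 mm of play to the sides. Origin: centre of its rim plane; z up through the knob. The bench to the right of the steriliser (-y, between it and the bench's edge) is free.
- lid_knob (a point): centre of the lid's round black knob, 134 mm above the lid's rim: 36 mm across from 124 to 146 mm above the rim, with a neck 26 mm across below.
- small_jar: the jar wanted: open, empty round glass jar, 48 mm across, 60 mm tall, straight sides up to 47 mm, then a neck 42 mm across; about 75 g. Origin: centre of its underside; z up.
- large_jar: the jar to be left: same kind, 58 mm across, 76 mm tall, about 140 g. Origin: centre of its underside; z up.
- tongs: steel kitchen tongs, 240 mm from pin to tips, 115 g, lying flat, arms side by side: strips 24 mm high, hinged on a pin at one end, sprung open. Origin: mid-line, underside, 115 mm from the pin, near the centre of mass; x along the mid-line to the tips (pin at -115 mm, pull ring to -150), y across the arms, z up. At the origin they are 56 mm wide over both arms when open, 44 mm on the small jar.
- tongs_grip (a point): where to squeeze the tongs across y: above the origin, at mid-height of the arms (12 mm up). An arm needs about 4 N here to start closing and 5.5 N to reach the small jar; 20 N here then gives about 8 N at each tip. Open, each arm leans 11 degrees off the mid-line, wider towards the tips.
- tongs_tip (a point): middle of the gripping faces of the tips, on the mid-line, mid-height: x = +100 mm, z = 12 mm in the tongs' frame. The tip faces are flat, 30 mm long (from x = about +88 to +118 mm), 24 mm high, 70 mm apart when open.
- tongs_left (a joint): closing angle of one arm about the pin: 0 fully open, about 0.05 on the small jar, 0.165 tips together; the other arm mirrors it.
- full_jar: bystander: closed, filled amber preserving jar, 82 mm across, 125 mm tall. Origin: centre of underside.
- funnel: bystander: steel jar funnel standing on its narrow end, 114 mm across the top, 68 mm tall. Origin: centre of underside.
- timer: bystander: white kitchen timer, 34 x 70 mm, 60 mm tall. Origin: centre of underside.
Not all that is in view belongs to the job. Several things have the shape of the lid; the one meant has the colours described above.

How it is judged (in metres and radians):
On the way, in this order (a step that is already met when the one before it is completed fails the run):
1. the lid stands on the bench beside the steriliser, right way up and let go (height (world z) of lid below 0.008 m and angle between lid's own z axis and vertical below 0.08 rad and horizontal distance between lid and steriliser above 0.235 m and linear speed of lid below 0.03 m/s and contact force between the fingers and lid below 0.1 N), for 0.2 s.
2. the tongs are picked up off the bench in the fingers (height (world z) of tongs above 0.02 m and contact force between the fingers and tongs above 1 N), for 0.2 s.
At the end, for the whole second after the job is handed in: Fingers hold the raised tongs; the small jar hangs upright (0.4 rad) and still between their tips alone, underside over 150 mm above the bench. Lid still, rim down on the bench, centre over 235 mm from the steriliser's; large jar on the rack within 30 mm of its start (height (world z) of small_jar above 0.15 m and angle between small_jar's own z axis and vertical below 0.4 rad and linear speed of small_jar below 0.05 m/s and contact force between small_jar and tongs above 0.5 N and contact force between small_jar and the fingers below 0.1 N and contact force between each of small_jar, tongs and steriliser below 0.05 N and contact force between each of small_jar, tongs and large_jar below 0.05 N and z of small_jar in the frame of tongs_tip below -0.005 m and horizontal distance between small_jar and tongs_tip below 0.03 m and contact force between the fingers and tongs above 1 N and height (world z) of tongs above 0.1 m and contact force between tongs and lid below 0.05 N and height (world z) of lid below 0.008 m and angle between lid's own z axis and vertical below 0.08 rad and horizontal distance between lid and steriliser above 0.235 m and linear speed of lid below 0.03 m/s and height (world z) of large_jar between 0.07 and 0.085 m and angle between large_jar's own z axis and vertical below 0.1 rad and distance of large_jar from where it was at the start of the episode below 0.03 m); the arm keeps its last pose, push and grip.
It fails at once if the small jar is touched by the fingers or the arm (contact force between any of the fingers, the arm and small_jar above 0.3 N).
It fails at once if the lid is dropped or thrown: it moves fast with no finger on it (linear speed of lid above 0.6 m/s and contact force between the fingers and lid below 0.05 N).
It fails at once if the small jar is tipped over (angle between small_jar's own z axis and vertical above 0.7 rad).
It fails at once if the large jar or another thing on the bench is moved more than 30 mm or tipped (distance of any of large_jar, full_jar, funnel, timer from where it was at the start of the episode above 0.03 m or angle between any of large_jar, full_jar, funnel, timer's own z axis and vertical above 0.5 rad).
It also fails if it takes over 64 s, if anything falls off the work surface, if the arm or the gripper's body presses on something with over 40 N, if the wrist force passes 120 N, or if a joint passes its speed limit or range.

## Working session

There is one attempt and no reset: what is moved stays moved. The work goes in short steps, Python scripts to look and compute and a shell command to move; the robot and the scene stay as the last step left them, time stands still between calls to the robot, and variables do not carry over. Pictures are saved under pics/ and viewed, at most 10 in all, crops included, and the job is handed in when it is done.

```bash
ls; mkdir -p pics
cat > h.py <<'E'
import numpy as np, cv2, pickle
from cell import env
def cam(n):
    c=env.read_camera(n); c['R']=cv2.Rodrigues(np.array(c['rvec'],float))[0]; c['t']=np.array(c['tvec'],float).ravel()
    c['K']=np.array([[c['fx'],0,c['cx']],[0,c['fy'],c['cy']],[0,0,1.]]); return c
def und(c,uv):
    uv=np.atleast_2d(np.array(uv,float)); d=(uv-[c['cx'],c['cy']])/[c['fx'],c['fy']]; s=d.copy()
    for _ in range(20): s=d/(1+c['k1']*(s**2).sum(1,keepdims=True))
    return s
def plane(c,uv,z):
    s=und(c,uv); d=np.c_[s,np.ones(len(s))]@c['R']; o=-c['R'].T@c['t']; return o+d*((z-o[2])/d[:,2:])
def pt(c,uv):
    uv=np.atleast_2d(uv); s=und(c,uv); z=np.array([c['depth'][int(v),int(u)] for u,v in uv])[:,None]
    return (np.c_[s,np.ones(len(s))]*z-c['t'])@c['R']
def cloud(c):
    v,u=np.mgrid[0:400,0:640]; s=und(c,np.c_[u.ravel(),v.ravel()]); z=c['depth'].reshape(-1,1)
    P=(np.c_[s,np.ones(len(s))]*z-c['t'])@c['R']; P[z[:,0]==0]=np.nan; return P.reshape(400,640,3)
def proj(c,P):
    q=np.atleast_2d(P)@c['R'].T+c['t']; s=q[:,:2]/q[:,2:]; s=s*(1+c['k1']*(s**2).sum(1,keepdims=True)); return s*[c['fx'],c['fy']]+[c['cx'],c['cy']]
E
python3 - <<'E'
from h import *
for n in ['top','side']:
    c=cam(n); cv2.imwrite(f'pics/{n}0.png',c['pixels']); pickle.dump(c,open(f'{n}0.pkl','wb')); print(n,-c['R'].T@c['t'],c['R'][2])
o=env.get_obs(); print(o['tool_pos'],o['tool_rot'],env.hold_point_z,o['force'])
E
```

```text
pics
top [0.35525908 0.0689568  1.40492767] [ 0.15081569 -0.00316003 -0.98855685]
side [-0.20790963 -0.68439687  1.05065597] [ 0.55003092  0.52353978 -0.65067049]
[0.21409362 0.6131968  0.22154988] [-1.79899863e+02  4.25027675e-03  1.60759192e+02] 0.0187 [-0.17099892 -0.09212626  0.62755679]
```

View pics/top0.png

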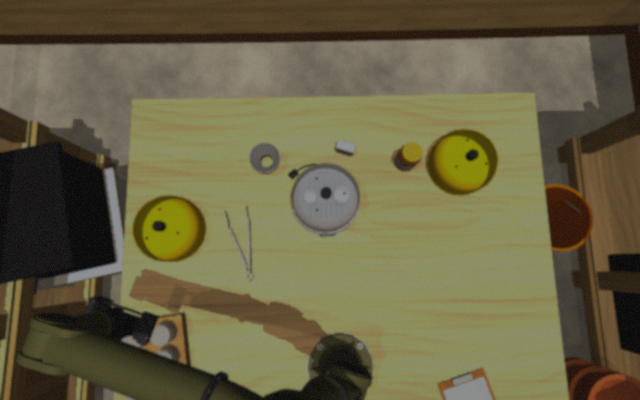

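View pics/side0.png

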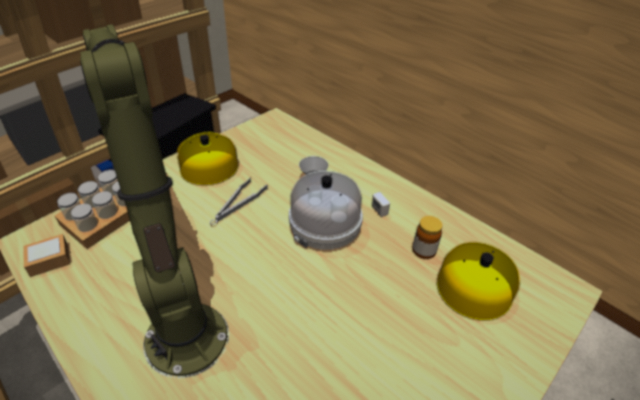

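Lid candidates: the clear dome on the steriliser has its knob at top (326,193) and side (327,182). The yellow domes at top (170,228) and (462,160) are decoys, so I choose the clear one. The tongs run from the pin at about (250,275) to tips at about (227,210) and (248,207). The timer is at (345,148), the full jar at (409,154) and the funnel at (265,158).

Run:
```python
from h import *
T=pickle.load(open('top0.pkl','rb'));S=pickle.load(open('side0.pkl','rb'))
def blob(c,u0,v0,r,thr):
    g=c['pixels'].max(2).astype(int); m=np.zeros_like(g,bool); m[v0-r:v0+r,u0-r:u0+r]=g[v0-r:v0+r,u0-r:u0+r]<thr
    n,l,s,ce=cv2.connectedComponentsWithStats(m.astype(np.uint8)); i=1+np.argmax(s[1:,4]); return ce[i],s[i]
for c,u,v in((T,326,193),(S,327,182)):
    ce,s=blob(c,u,v,11,60); print('knob',ce,s,plane(c,[ce],0.203)[0],plane(c,[ce],0.212)[0],pt(c,[ce])[0])
P=cloud(T); 
def med(u,v): return np.round(np.nanmedian(P[v-2:v+3,u-2:u+3].reshape(-1,3),0),3)
for n,u,v in(('timer',345,147),('full',411,152),('funnel',265,150),('yR',462,160),('yL',170,228),('ringbase',326,232)): print(n,med(u,v))
X=P[120:260,270:380].reshape(-1,3)
# steriliser silhouette: grey pixels above
h=X[(X[:,2]>0.04)&(X[:,2]<0.075)]; print('ster ring',len(h),cv2.minEnclosingCircle(h[:,:2].astype(np.float32)) if len(h)>5 else '')
# tongs mask
roi=T['pixels'][195:290,215:262].astype(int); sat=roi.max(2)-roi.min(2); print(sat.mean())
m=(sat<45)
n,l,s,ce=cv2.connectedComponentsWithStats(m.astype(np.uint8)); print(s[1:],ce[1:])
big=cv2.resize(T['pixels'][140:290,210:370],None,fx=5,fy=4.0*1.0,interpolation=cv2.INTER_CUBIC)
big=cv2.resize(T['pixels'][150:285,215:365],None,fx=4.4,fy=4.4,interpolation=cv2.INTER_CUBIC)
cv2.imwrite('pics/crop.png',big)
```

```text
knob [325.81578947 192.48684211] [322 188   9  10  76] [0.5789458 0.0414508 0.203    ] [0.57727084 0.04165677 0.212     ] [0.5771745  0.04166861 0.21251769]
knob [326.34615385 181.42307692] [322 176  10  12 104] [0.57639677 0.03610255 0.203     ] [0.56806939 0.02845264 0.212     ] [0.5687251  0.02905501 0.21129132]
timer [ 0.774 -0.035  0.061]
full [ 0.73  -0.258  0.126]
funnel [0.773 0.259 0.041]
yR [ 0.702 -0.436  0.114]
yL [0.483 0.569 0.115]
ringbase [0.462 0.041 0.081]
ster ring 563 ((0.648126482963562, 0.0839768648147583), 0.20603972673416138)
43.616573348264275
[[  15    0    1    1    1]
 [  17    0   22    6   60]
 [  37    0    6    2    8]
 [  45    0    1    1    1]
 [  14    2    1    1    1]
 [  16    2    1    1    1]
 [  40    3    2    2    3]
 [  44    3    2    2    2]
 [   0   10   47   85 1673]
 [  35   13    4    2    5]
 [  40   13    2    2    2]
 [  46   13    1    3    3]
 [   2   14    3    3    4]
 [  43   14    2    1    2]
 [   6   23    1    1    1]
 [   0   24    3    3    4]
 [   1   32    1    1    1]
 [   7   32    2    1    2]
 [  44   39    3    1
[... 591 characters left out ...]
44.5         3.5       ]
 [25.25702331 58.61566049]
 [36.2        13.8       ]
 [40.5        13.5       ]
 [46.         14.        ]
 [ 3.25       15.        ]
 [43.5        14.        ]
 [ 6.         23.        ]
 [ 0.75       25.25      ]
 [ 1.         32.        ]
 [ 7.5        32.        ]
 [45.         39.        ]
 [ 2.         51.        ]
 [43.         51.        ]
 [ 8.         52.        ]
 [12.         52.        ]
 [40.2        60.6       ]
 [45.         60.66666667]
 [42.09375    70.        ]
 [43.         75.        ]
 [45.         75.        ]
 [35.66666667 91.        ]
 [28.         93.5       ]
 [30.         93.        ]
 [33.         93.        ]
 [25.         94.        ]]
```

View pics/crop.png

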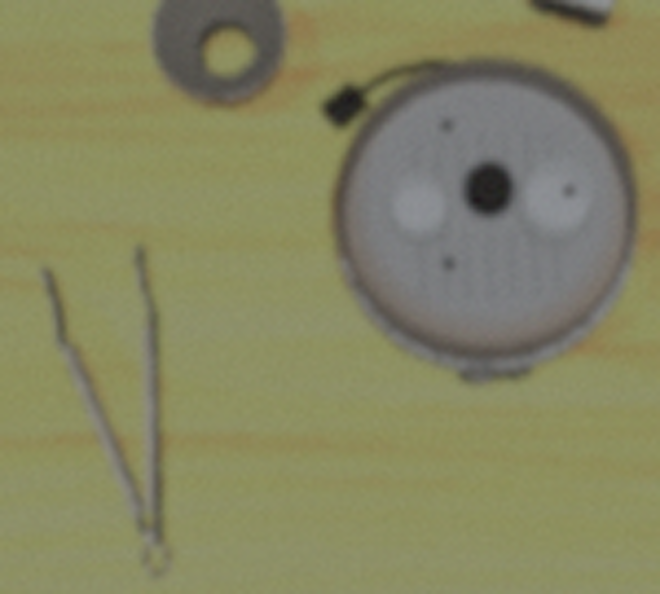

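The crop shows a clear dome on the white base, with the knob at crop (488,188) = (326,193). Of the jars seen through it, the smaller is on the +y side at crop (418,208) and the larger at (558,200). The tongs' pin is at crop (152,540), with tips at (46,270) and (139,246).

```bash
cat >> h.py <<'E'
def to(x,y,z,yaw=None):
    o=env.get_obs(); from scipy.spatial.transform import Rotation as Ro
    R=Ro.from_euler('xyz',o['tool_rot'],degrees=True).as_matrix(); p=np.array(o['tool_pos'])
    d=R.T@(np.array([x,y,z])-p)*100; tw=0 if yaw is None else -((yaw-o['tool_rot'][2]+180)%360-180)
    print('t',round(o['time_s'],2),'pos',p.round(4),'yaw',round(o['tool_rot'][2],2),'DP',d.round(2),'TW',round(tw,1))
E
python3 - <<'E'
from h import *
T=pickle.load(open('top0.pkl','rb'))
c=np.array([[152,540],[65,342],[46,270],[152,312],[139,246]])/4.4+[215,150]
P=plane(T,c,0.024); print(P.round(4)); pin=P[0,:2]; m=(P[2]+P[4])[:2]/2; d=m-pin; print('len',np.hypot(*d),'ang',np.degrees(np.arctan2(d[1],d[0])))
j=np.array([[418,208],[558,200]])/4.4+[215,150]; print(plane(T,j,0.14).round(3))
to(.577,.040,.27,180)
E
```

```text
[[0.3266 0.3149 0.024 ]
 [0.4885 0.3881 0.024 ]
 [0.5487 0.4048 0.024 ]
 [0.5121 0.3168 0.024 ]
 [0.5675 0.3281 0.024 ]]
len 0.2371321984224136 ang 12.568900236744868
[[ 0.575  0.094  0.14 ]
 [ 0.58  -0.014  0.14 ]]
t 0.1 pos [0.2141 0.6132 0.2215] yaw 160.76 DP [-53.15 -42.17  -4.77] TW -19.2
```

```bash
python3 -m jog '[{"dp":[0,0,-4.8],"twist":0,"fingers":1},{"dp":[-53.1,-42.2,-4.8],"twist":-19.2,"fingers":1},{"dp":[-53.1,-42.2,-4.8],"twist":-19.2,"fingers":1},{"dp":[-53.1,-42.2,-4.8],"twist":-19.2,"fingers":1},{"dp":[-53.1,-42.2,-4.8],"twist":-19.2,"fingers":1},{"dp":[-53.1,-42.2,-4.8],"twist":-19.2,"fingers":1},{"dp":[-53.1,-42.2,-4.8],"twist":-19.2,"fingers":1},{"dp":[-53.1,-42.2,-4.8],"twist":-19.2,"fingers":1}]' 20; python3 -c "
from h import *
to(.577,.040,.27,180)"
```

```text
time_s: 1.1
tool_pos: [0.4485, 0.2419, 0.2704]
tool_rot: [180.0, -0.0, 180.0]
force: [0.6, 0.4, -0.3]
grip_width: 0.0869
grasp_force: 0.0
t 1.1 pos [0.4485 0.2419 0.2704] yaw 179.96 DP [-12.86 -20.18   0.03] TW -0.0
```

```bash
python3 -m jog '[{"dp":[-12.8,-20.2,0],"twist":0,"fingers":1},{"dp":[-12.8,-20.2,0],"twist":0,"fingers":1},{"dp":[-12.8,-20.2,0],"twist":0,"fingers":1},{"dp":[-12.8,-20.2,0],"twist":0,"fingers":1},{"dp":[-12.8,-20.2,0],"twist":0,"fingers":1},{"dp":[-12.8,-20.2,0],"twist":0,"fingers":1}]' 20
python3 - <<'E'
from h import *
c=cam('wrist'); cv2.imwrite('pics/w1.png',c['pixels'])
P=cloud(c); print('cam',-c['R'].T@c['t'])
g=c['pixels'].max(2); m=(g<60)&(np.abs(P[...,2]-.211)<.006); n,l,s,ce=cv2.connectedComponentsWithStats(m.astype(np.uint8)); i=1+np.argmax(s[1:,4]); print(s[i],ce[i],plane(c,[ce[i]],.212)); X=P[l==i]; print(X.min(0),X.max(0))
k=plane(c,[ce[i]],.212)[0]; to(k[0],k[1],.186,180)
E
```

```text
time_s: 1.85
tool_pos: [0.5753, 0.0426, 0.27]
tool_rot: [180.0, -0.1, 180.0]
force: [-0.0, 0.9, -0.7]
grip_width: 0.0874
grasp_force: 0.0
cam [0.4968058  0.04214908 0.4328712 ]
[ 297  202   41   41 1319] [317.08794541 222.07960576] [[0.57818328 0.04098464 0.212     ]]
[0.56226409 0.02393455 0.20501251] [0.59714873 0.0579808  0.21434385]
t 1.9 pos [0.5752 0.0434 0.2701] yaw -179.92 DP [-0.31 -0.25  8.41] TW 0.1
```

View pics/w1.png

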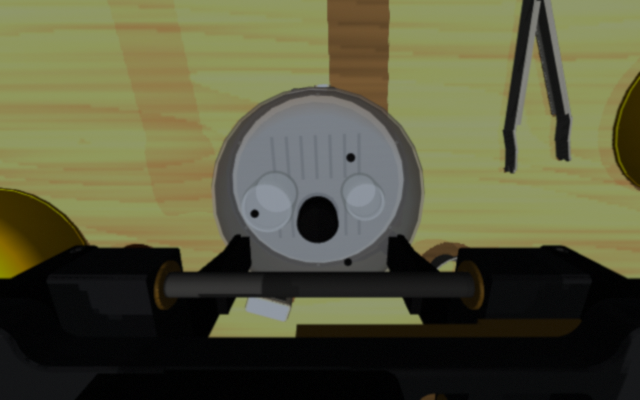

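The wrist view shows the knob at (317,222), matching the top view to 1 mm and measuring about 35 mm across. The small jar is at (363,195) on the +y side and the large one at (270,200). I'll go down and grip the knob.

```bash
python3 -m jog '[{"dp":[-0.3,-0.2,3],"twist":0,"fingers":1},{"dp":[-0.3,-0.2,6],"twist":0,"fingers":1},{"dp":[-0.3,-0.2,8.4],"twist":0,"fingers":1},{"dp":[-0.3,-0.2,8.4],"twist":0,"fingers":1},{"dp":[-0.3,-0.2,8.4],"twist":0,"fingers":0},{"dp":[-0.3,-0.2,8.4],"twist":0,"fingers":0},{"dp":[-0.3,-0.2,8.4],"twist":0,"fingers":0},{"dp":[-0.3,-0.2,8.4],"twist":0,"fingers":0}]' 30;python3 -m jog '[{"dp":[0,0,0],"twist":0,"fingers":0},{"dp":[0,0,0],"twist":0,"fingers":0},{"dp":[0,0,0],"twist":0,"fingers":0},{"dp":[0,0,-1],"twist":0,"fingers":0},{"dp":[0,0,-2],"twist":0,"fingers":0},{"dp":[0,0,-3],"twist":0,"fingers":0},{"dp":[0,0,-3],"twist":0,"fingers":0}]'
```

```text
time_s: 2.9
tool_pos: [0.579, 0.0397, 0.187]
tool_rot: [180.0, 0.0, 180.0]
force: [-0.2, -0.1, 0.4]
grip_width: 0.0549
grasp_force: 0.0
time_s: 3.78
tool_pos: [0.5795, 0.0397, 0.2179]
tool_rot: [180.0, 0.1, 180.0]
force: [-0.2, 0.3, -3.8]
grip_width: 0.0352
grasp_force: 30.0
```

```bash
python3 -m jog '[{"dp":[0,0,-3],"twist":0,"fingers":0},{"dp":[0,0,-6],"twist":0,"fingers":0},{"dp":[0,0,-9.5],"twist":0,"fingers":0},{"dp":[0,0,-9.5],"twist":0,"fingers":0},{"dp":[1,-5,-9.5],"twist":0,"fingers":0},{"dp":[2,-10,-9.5],"twist":0,"fingers":0},{"dp":[3,-15,-9.5],"twist":0,"fingers":0},{"dp":[4,-19,-9.5],"twist":0,"fingers":0}]';python3 -m jog '[{"dp":[1,-4,0],"twist":0,"fingers":0},{"dp":[2,-8,0],"twist":0,"fingers":0},{"dp":[2,-9,0],"twist":0,"fingers":0},{"dp":[2,-9,0],"twist":0,"fingers":0},{"dp":[2,-9,0],"twist":0,"fingers":0}]'; python3 -c "
from h import *
to(.52,-.24,.121,180)"
```

```text
time_s: 4.78
tool_pos: [0.5371, -0.1525, 0.3097]
tool_rot: [-180.0, -0.1, 179.9]
force: [1.0, -0.8, -4.0]
grip_width: 0.0354
grasp_force: 30.0
time_s: 5.4
tool_pos: [0.5191, -0.2381, 0.3107]
tool_rot: [179.9, -0.1, -179.9]
force: [-0.2, 0.6, -3.0]
grip_width: 0.0353
grasp_force: 30.0
t 5.4 pos [ 0.5191 -0.2381  0.3107] yaw -179.89 DP [-0.11 -0.21 18.97] TW 0.1
```

```bash
python3 -m jog '[{"dp":[0,0,5],"twist":0,"fingers":0},{"dp":[0,0,10],"twist":0,"fingers":0},{"dp":[0,0,14],"twist":0,"fingers":0},{"dp":[0,0,17],"twist":0,"fingers":0},{"dp":[0,0,18.2],"twist":0,"fingers":0},{"dp":[0,0,18.5],"twist":0,"fingers":0},{"dp":[0,0,18.7],"twist":0,"fingers":0},{"dp":[0,0,18.7],"twist":0,"fingers":0}]'; python3 -c "
from h import *
to(.52,-.24,.121,180)"
```

```text
time_s: 6.4
tool_pos: [0.5193, -0.2404, 0.1256]
tool_rot: [-180.0, 0.1, 180.0]
force: [0.6, -0.1, -3.3]
grip_width: 0.0351
grasp_force: 30.0
t 6.4 pos [ 0.5193 -0.2404  0.1256] yaw 179.97 DP [-0.06  0.04  0.46] TW -0.0
```

```bash
python3 -m jog '[{"dp":[0,0,0.2],"twist":0,"fingers":0},{"dp":[0,0,0.3],"twist":0,"fingers":0},{"dp":[0,0,0.4],"twist":0,"fingers":0},{"dp":[0,0,0.45],"twist":0,"fingers":0},{"dp":[0,0,0.5],"twist":0,"fingers":0},{"dp":[0,0,0.5],"twist":0,"fingers":0}]'
```

```text
time_s: 7.15
tool_pos: [0.5188, -0.2402, 0.1205]
tool_rot: [180.0, 0.0, 180.0]
force: [-2.8, 1.2, 4.8]
grip_width: 0.0354
grasp_force: 30.0
```

```bash
python3 -m jog '[{"dp":[0,0,0],"twist":0,"fingers":0.6},{"dp":[0,0,0],"twist":0,"fingers":0.8},{"dp":[0,0,0],"twist":0,"fingers":1},{"dp":[0,0,0],"twist":0,"fingers":1},{"dp":[0,0,-2],"twist":0,"fingers":1},{"dp":[0,0,-5],"twist":0,"fingers":1},{"dp":[0,0,-10],"twist":0,"fingers":1},{"dp":[0,0,-13],"twist":0,"fingers":1}]';python3 - <<'E'
from h import *
c=cam('top'); cv2.imwrite('pics/t2.png',c['pixels'][100:300,200:520].repeat(2,0).repeat(2,1)); pickle.dump(c,open('top1.pkl','wb')); to(.439,.340,.18,-167.4); print(env.get_obs()['qpos'])
E
```

```text
time_s: 8.15
tool_pos: [0.5192, -0.2407, 0.252]
tool_rot: [-180.0, 0.2, 179.9]
force: [0.6, -0.7, -0.8]
grip_width: 0.0865
grasp_force: 0.0
t 8.2 pos [ 0.5208 -0.2414  0.2557] yaw 179.96 DP [ 8.28 58.15  7.39] TW -12.6
[-10.95966207   8.65461084  37.29307164  93.08095837  -5.41774774
  79.59853762 116.91083661]
```

View pics/t2.png

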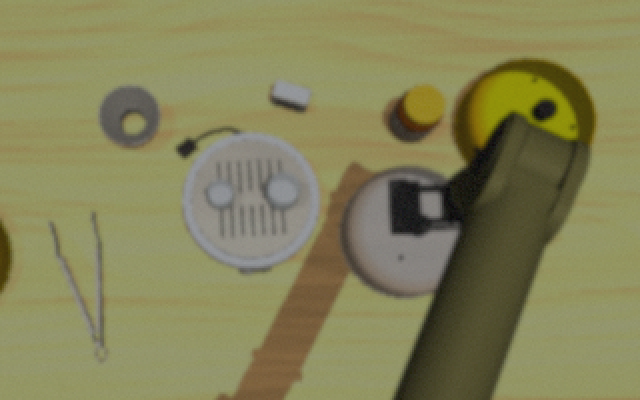

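The lid stands clear at crop (405,230), right way up. The jars are now open to view, small at crop (220,194) and large at (281,191). Next I'll go to the tongs.

```bash
python3 -m jog '[{"dp":[8.3,58.1,0],"twist":-12.6,"fingers":1},{"dp":[8.3,58.1,0],"twist":-12.6,"fingers":1},{"dp":[8.3,58.1,0],"twist":-12.6,"fingers":1},{"dp":[8.3,58.1,0],"twist":-12.6,"fingers":1},{"dp":[8.3,58.1,0],"twist":-12.6,"fingers":1},{"dp":[8.3,58.1,0],"twist":-12.6,"fingers":1},{"dp":[8.3,58.1,0],"twist":-12.6,"fingers":1},{"dp":[8.3,58.1,0],"twist":-12.6,"fingers":1}]';python3 - <<'E'
from h import *
to(.439,.340,.18,-167.4); print(env.get_obs()['qpos'])
T=pickle.load(open('top1.pkl','rb')); P=cloud(T)
for n,u,v in(('small',310,197),('large',340,195)):
    X=P[v-12:v+12,u-13:u+13].reshape(-1,3); lo=.125 if n=='small' else .142; k=X[(X[:,2]>lo)&(X[:,2]<lo+.02)]; print(n,len(k),k.min(0) if len(k) else '',k.max(0) if len(k) else '')
# steriliser rim: white-ish pixels, low saturation bright
q=T['pixels'].astype(int); sat=q.max(2)-q.min(2); m=((sat<40)&(q.max(2)>110)).astype(np.uint8); m[:, :285]=0;m[:,366:]=0;m[:155]=0;m[240:]=0
m=cv2.morphologyEx(m,cv2.MORPH_OPEN,np.ones((3,3))); n,l,s,ce=cv2.connectedComponentsWithStats(m); i=1+np.argmax(s[1:,4]); print(s[i],ce[i],plane(T,[ce[i]],.066))
g=cv2.cvtColor(T['pixels'],cv2.COLOR_BGR2GRAY)
print(g[197,296:356]); print(g[185:210,310])
E
```

```text
time_s: 9.2
tool_pos: [0.4478, 0.2567, 0.2496]
tool_rot: [180.0, 0.0, -167.5]
force: [0.4, 0.3, -0.5]
grip_width: 0.0871
grasp_force: 0.0
t 9.2 pos [0.4478 0.2567 0.2496] yaw -167.45 DP [-0.95  8.32  6.96] TW -0.1
[-40.39140959   1.19076405   7.75688049  99.94308509  -0.16694544
  78.83157288  69.94325679]
small 137 [0.55808395 0.07327687 0.1252044 ] [0.60246571 0.11758955 0.14007138]
large 208 [ 0.55580922 -0.03738091  0.14214382] [0.610982   0.01608358 0.15800728]
[ 290  165   70   70 3779] [324.6488489  199.86795449] [[0.57782483 0.04301611 0.066     ]]
[141 137 139 141 139 135 122 111 122 139 145 147 148 147 146 146 145 146
 145 138 123 123 128 129 128 136 138 141 142 141 140 139 141 137 128 108
  88  98 116 134 142 144 146 149 144 148 144 147 146 145 148 143 129 126
 125 130 132 132 134 139]
[125 123 121 124 123 127 128 135 141 143 145 146 146 146 146 144 136 123
 109 102 105 111 114 113 117]
```

```bash
python3 -m jog '[{"dp":[-0.9,5,4],"twist":0,"fingers":1},{"dp":[-0.9,8.3,7],"twist":0,"fingers":1},{"dp":[-0.9,8.3,7],"twist":0,"fingers":1},{"dp":[-0.9,8.3,7],"twist":0,"fingers":1},{"dp":[-0.9,8.3,7],"twist":0,"fingers":1}]';python3 - <<'E'
from h import *
c=cam('wrist'); cv2.imwrite('pics/w2.png',c['pixels']); pickle.dump(c,open('w2.pkl','wb')); to(.439,.34,.18,-167.4)
P=cloud(c); m=(P[...,2]>.014)&(P[...,2]<.034); m=cv2.morphologyEx(m.astype(np.uint8),cv2.MORPH_OPEN,np.ones((3,3)))
n,l,s,ce=cv2.connectedComponentsWithStats(m)
for i in range(1,n):
    if s[i,4]>150: X=P[l==i]; print(s[i],X.min(0).round(3),X.max(0).round(3),np.median(X,0).round(3))
E
```

```text
time_s: 9.82
tool_pos: [0.4403, 0.3368, 0.1809]
tool_rot: [180.0, 0.1, -167.6]
force: [0.3, 0.5, 0.0]
grip_width: 0.087
grasp_force: 0.0
t 9.88 pos [0.4402 0.3369 0.1809] yaw -167.57 DP [0.05 0.33 0.09] TW -0.2
[ 315   83   42  189 1242] [0.324 0.312 0.014] [0.535 0.404 0.027] [0.406 0.352 0.025]
[293 109  28 127 883] [0.353 0.312 0.022] [0.503 0.325 0.027] [0.42  0.318 0.025]
[  60  144  102  104 1132] [0.45  0.042 0.014] [0.558 0.158 0.034] [0.485 0.115 0.025]
[ 420  179  120   79 1118] [0.374 0.481 0.014] [0.496 0.592 0.034] [0.422 0.504 0.024]
```

View pics/w2.png

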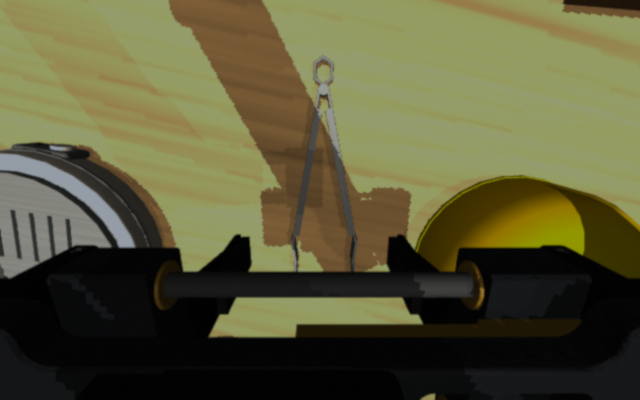

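The wrist view shows the pin at (323,89) and the arm bends at (296,237) and (354,237), so the mid-line runs nearly straight down the image.

Run:
```python
from h import *
c=pickle.load(open('w2.pkl','rb')); P=plane(c,[[323,89],[296,236],[354,236]],.024)[:,:2]; P0=plane(c,[[323,89]],.024)[0,:2]; print(P)
m=(P[1]+P[2])/2; d=m-P[0]; L=np.hypot(*d); a=np.degrees(np.arctan2(d[1],d[0])); o=P[0]+d/L*.115; print('L',L,'ang',a,'origin',o, 'arm len/half',np.hypot(*(P[1]-P[0])),np.hypot(*(P[2]-P[0])),np.hypot(*(P[1]-P[2])))
to(o[0],o[1],.010,a-180)
```

```text
[[0.33166501 0.31731869]
 [0.50311543 0.32177311]
 [0.48777103 0.39159633]]
L 0.16844283246429678 ang 13.51533254292713 origin [0.44348036 0.34419483] arm len/half 0.17150827008647462 0.17287641701852385 0.07148939294786832
t 9.88 pos [0.4402 0.3369 0.1809] yaw -167.57 DP [-0.44  0.63 17.09] TW -1.1
```

```bash
python3 -m jog '[{"dp":[-0.35,0.6,5],"twist":-1,"fingers":1},{"dp":[-0.35,0.6,10],"twist":-1,"fingers":1},{"dp":[-0.35,0.6,14],"twist":-1,"fingers":1},{"dp":[-0.35,0.6,16.5],"twist":-1,"fingers":1},{"dp":[-0.35,0.6,17.6],"twist":-1,"fingers":1},{"dp":[-0.35,0.6,17.6],"twist":-1,"fingers":0.66},{"dp":[-0.35,0.6,17.6],"twist":-1,"fingers":0.66},{"dp":[-0.35,0.6,17.6],"twist":-1,"fingers":0.66}]' 12;python3 -m jog '[{"dp":[0,0,0],"twist":0,"fingers":0.63},{"dp":[0,0,0],"twist":0,"fingers":0.63},{"dp":[0,0,0],"twist":0,"fingers":0.63},{"dp":[0,0,0],"twist":0,"fingers":0.63}]'
```

```text
time_s: 10.88
tool_pos: [0.4419, 0.3451, 0.0049]
tool_rot: [179.9, 0.1, -166.4]
force: [0.4, 0.9, -0.4]
grip_width: 0.0647
grasp_force: 0.0
time_s: 11.38
tool_pos: [0.442, 0.3449, 0.0045]
tool_rot: [180.0, 0.1, -166.4]
force: [0.5, -0.6, 6.0]
grip_width: 0.0549
grasp_force: 6.1
```

```bash
python3 -m jog '[{"dp":[0,0,-0.5],"twist":0,"fingers":0.63},{"dp":[0,0,-1.5],"twist":0,"fingers":0.63},{"dp":[0,0,-3],"twist":0,"fingers":0.63},{"dp":[0,0,-5],"twist":0,"fingers":0.63},{"dp":[0,0,-5],"twist":0,"fingers":0.63},{"dp":[0,0,-5],"twist":0,"fingers":0.63},{"dp":[0,0,-5],"twist":0,"fingers":0.63}]'
python3 - <<'E'
from h import *
c=cam('side'); P=np.array(env.get_obs()['tool_pos']); u,v=proj(c,P)[0].astype(int); print(u,v); x=max(u-80,0); y=max(v-60,0)
cv2.imwrite('pics/s3.png',cv2.resize(c['pixels'][y:y+130,x:x+170],None,fx=4,fy=4,interpolation=cv2.INTER_CUBIC))
E
```

```text
time_s: 12.25
tool_pos: [0.4405, 0.344, 0.0527]
tool_rot: [-180.0, -0.1, -166.4]
force: [0.4, 0.1, -0.9]
grip_width: 0.0549
grasp_force: 4.0
235 192
```

View pics/s3.png

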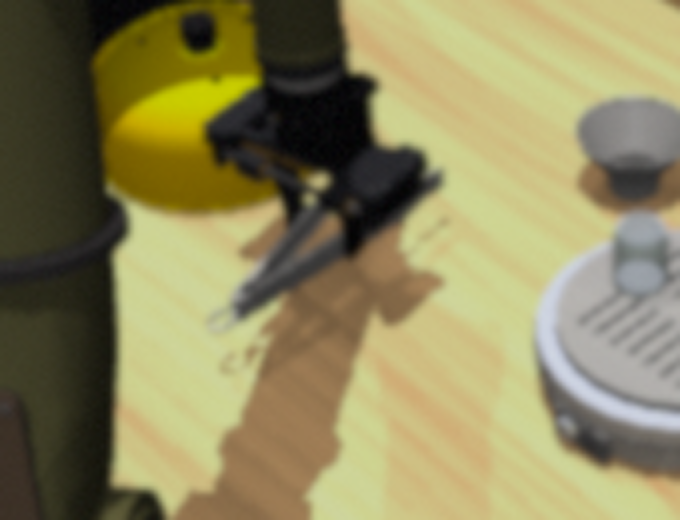

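The tongs hang level in the fingers with the pin end at crop (230,320) and tips at (435,180). The small jar stands on the rack at crop (640,255). Next I'll rise and go in front of the jar on its -x side.

```bash
python3 -m jog '[{"dp":[0,0,-5],"twist":0,"fingers":0.63},{"dp":[0,0,-10],"twist":0,"fingers":0.63},{"dp":[0,0,-13],"twist":0,"fingers":0.63},{"dp":[0,0,-13],"twist":5,"fingers":0.63},{"dp":[0,0,-13],"twist":10,"fingers":0.63},{"dp":[0,0,-13],"twist":13.6,"fingers":0.63},{"dp":[0,0,-13],"twist":13.6,"fingers":0.63}]'; python3 -c "
from h import *
to(.43,.095,.182,180);print(env.get_obs()['qpos'])"
```

```text
time_s: 13.18
tool_pos: [0.4408, 0.3442, 0.1829]
tool_rot: [-180.0, -0.0, -180.0]
force: [0.4, 0.2, -0.8]
grip_width: 0.055
grasp_force: 4.0
t 13.18 pos [0.4408 0.3442 0.1829] yaw -180.0 DP [  1.08 -24.92   0.11] TW 0.0
[-45.47078157   8.69684823   5.25818063  99.56232584  -0.83348768
  71.83954233  49.98918006]
```

```bash
python3 -m jog '[{"dp":[0.2,-4,0],"twist":0,"fingers":0.63},{"dp":[0.4,-8,0],"twist":0,"fingers":0.63},{"dp":[0.6,-12,0],"twist":0,"fingers":0.63},{"dp":[0.8,-16,0],"twist":0,"fingers":0.63},{"dp":[1,-20,0],"twist":0,"fingers":0.63},{"dp":[1.1,-24,0],"twist":0,"fingers":0.63},{"dp":[1.1,-24.9,0],"twist":0,"fingers":0.63},{"dp":[1.1,-24.9,0],"twist":0,"fingers":0.63}]'
python3 - <<'E'
from h import *
to(.43,.095,.102,180)
c=cam('top'); pickle.dump(c,open('t3.pkl','wb')); u,v=proj(c,[.52,.095,.19])[0].astype(int); print(u,v)
cv2.imwrite('pics/t3.png',cv2.resize(c['pixels'][v-45:v+45,u-50:u+50],None,fx=6,fy=6,interpolation=cv2.INTER_CUBIC))
E
```

```text
time_s: 14.18
tool_pos: [0.4299, 0.0954, 0.1836]
tool_rot: [180.0, 0.0, 179.9]
force: [0.6, 0.7, -1.4]
grip_width: 0.0551
grasp_force: 4.0
t 14.18 pos [0.4299 0.0954 0.1836] yaw 179.94 DP [-0.01 -0.05  8.16] TW -0.1
309 211
```

View pics/t3.png

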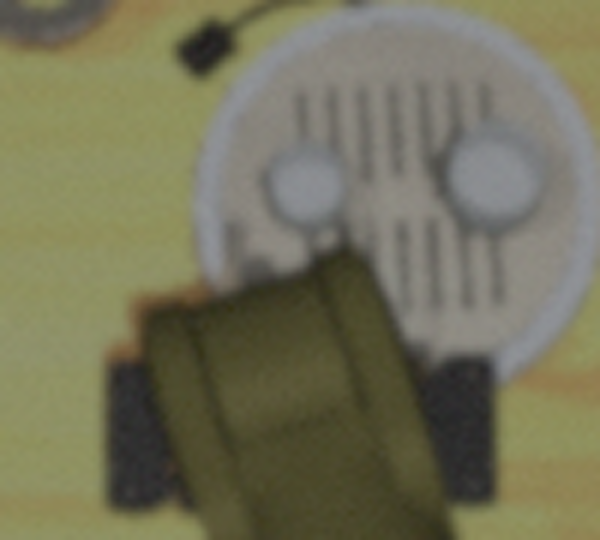

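The top view shows the left tip near crop (235,230) and the right tip partly behind the wrist at about (345,230). The small jar is at (307,185), so I'll get the points from depth.

Run:
```python
from h import *
c=pickle.load(open('t3.pkl','rb')); P=cloud(c)
m=(P[...,2]>.165)&(P[...,2]<.225)&(P[...,0]>.49)&(P[...,0]<.60)&(P[...,1]>0)&(P[...,1]<.2)
v,u=np.nonzero(m)
for a in sorted(zip(P[m].round(3).tolist(),u,v)): print(a[0],(a[1]-259)*6,(a[2]-166)*6)
s=cam('side'); Q=cloud(s); pickle.dump(s,open('s4.pkl','wb'))
m=(Q[...,2]>.165)&(Q[...,2]<.22)&(Q[...,0]>.49)&(Q[...,0]<.62)&(Q[...,1]>0)&(Q[...,1]<.2); print('side',m.sum()); 
for a in sorted(Q[m].round(3).tolist())[::4]: print(a)
```

```text
[0.514, 0.128, 0.206] 240 282
[0.518, 0.128, 0.202] 240 276
[0.52, 0.128, 0.205] 240 270
[0.524, 0.128, 0.202] 240 264
[0.527, 0.128, 0.201] 240 258
[0.531, 0.128, 0.195] 240 252
[0.533, 0.061, 0.2] 366 246
[0.533, 0.131, 0.207] 234 246
[0.534, 0.128, 0.201] 240 246
[0.536, 0.061, 0.201] 366 240
[0.537, 0.131, 0.203] 234 240
[0.538, 0.061, 0.207] 366 234
[0.538, 0.128, 0.194] 240 240
[0.54, 0.131, 0.201] 234 234
[0.541, 0.128, 0.193] 240 234
[0.542, 0.061, 0.203] 366 228
[0.544, 0.131, 0.2] 234 228
[0.545, 0.061, 0.203] 366 222
[0.546, 0.129, 0.184] 240 228
[0.546, 0.131, 0.204] 234 222
[0.549, 0.061, 0.198] 366 216
[0.55, 0.131, 0.202] 234 216
side 89
[0.492, 0.061, 0.182]
[0.496, 0.061, 0.184]
[0.501, 0.062, 0.177]
[0.502, 0.063, 0.192]
[0.508, 0.06, 0.189]
[0.514, 0.062, 0.181]
[0.516, 0.06, 0.205]
[0.519, 0.059, 0.195]
[0.52, 0.064, 0.192]
[0.521, 0.061, 0.201]
[0.526, 0.061, 0.195]
[0.529, 0.06, 0.185]
[0.531, 0.062, 0.195]
[0.534, 0.066, 0.199]
[0.537, 0.059, 0.194]
[0.538, 0.06, 0.196]
[0.541, 0.132, 0.201]
[0.544, 0.062, 0.18]
[0.545, 0.059, 0.201]
[0.547, 0.06, 0.203]
[0.548, 0.057, 0.189]
[0.549, 0.131, 0.202]
[0.552, 0.061, 0.188]
```

The tips are level at y = 0.061 and 0.130, centred on the jar at y = 0.0955, and they end at x = 0.550. I'll lower, then slide in 4.8 cm.

```bash
python3 -m jog '[{"dp":[0.2,0,3],"twist":0,"fingers":0.63},{"dp":[0.2,0,6],"twist":0,"fingers":0.63},{"dp":[0.2,0,8.1],"twist":0,"fingers":0.63},{"dp":[0.2,0,8.1],"twist":0,"fingers":0.63},{"dp":[-1,0,8.1],"twist":0,"fingers":0.63},{"dp":[-2.5,0,8.1],"twist":0,"fingers":0.63},{"dp":[-4,0,8.1],"twist":0,"fingers":0.63},{"dp":[-4.8,0,8.1],"twist":0,"fingers":0.63}]'; python3 -m jog '[{"dp":[0,0,0],"twist":0,"fingers":0.63},{"dp":[0,0,0],"twist":0,"fingers":0.63}]'
python3 - <<'E'
from h import *
to(.478,.0955,.102,180)
c=cam('top'); P=cloud(c); g=P[(P[...,0]>.54)&(P[...,0]<.62)&(P[...,1]>.05)&(P[...,1]<.14)&(P[...,2]>.1)&(P[...,2]<.15)]
j=g[g[:,2]>.127]; t=g[(g[:,2]<.125)&((g[:,1]>.122)|(g[:,1]<.07))]
print('jar',len(j),j.min(0),j.max(0)); print('tips',len(t)); print(t[np.argsort(t[:,0])].round(3))
E
```

```text
time_s: 15.28
tool_pos: [0.4795, 0.0953, 0.1029]
tool_rot: [-180.0, 0.1, 179.9]
force: [0.5, -0.4, -1.4]
grip_width: 0.055
grasp_force: 4.0
time_s: 15.52
tool_pos: [0.4775, 0.0953, 0.1024]
tool_rot: [-180.0, -0.0, 180.0]
force: [-0.7, -0.7, -0.2]
grip_width: 0.0551
grasp_force: 4.0
t 15.53 pos [0.4775 0.0953 0.1024] yaw 179.96 DP [-0.05  0.02  0.04] TW -0.0
jar 66 [0.57767988 0.07653437 0.12761753] [0.60261707 0.11755487 0.14100334]
tips 11
[[0.58  0.128 0.121]
 [0.585 0.128 0.113]
 [0.59  0.129 0.107]
 [0.59  0.06  0.118]
 [0.59  0.131 0.122]
 [0.591 0.132 0.102]
 [0.593 0.128 0.11 ]
 [0.593 0.063 0.123]
 [0.594 0.131 0.121]
 [0.596 0.059 0.122]
 [0.598 0.131 0.118]]
```

```bash
python3 -m jog '[{"dp":[0,0,0],"twist":0,"fingers":0.61},{"dp":[0,0,0],"twist":0,"fingers":0.59},{"dp":[0,0,0],"twist":0,"fingers":0.57},{"dp":[0,0,0],"twist":0,"fingers":0.55},{"dp":[0,0,0],"twist":0,"fingers":0.53},{"dp":[0,0,0],"twist":0,"fingers":0.51},{"dp":[0,0,0],"twist":0,"fingers":0.45},{"dp":[0,0,0],"twist":0,"fingers":0.4}]' 22; python3 -m jog '[{"dp":[0,0,0],"twist":0,"fingers":0.3},{"dp":[0,0,0],"twist":0,"fingers":0.3},{"dp":[0,0,0],"twist":0,"fingers":0.3},{"dp":[0,0,0],"twist":0,"fingers":0.3}]'
```

```text
time_s: 16.58
tool_pos: [0.4779, 0.0953, 0.1025]
tool_rot: [-180.0, 0.0, 180.0]
force: [0.3, 0.0, -0.9]
grip_width: 0.0451
grasp_force: 21.8
time_s: 17.08
tool_pos: [0.4779, 0.0954, 0.1026]
tool_rot: [180.0, 0.0, 180.0]
force: [0.1, 0.4, -1.3]
grip_width: 0.0451
grasp_force: 21.8
```

```bash
python3 -m jog '[{"dp":[0,0,-0.3],"twist":0,"fingers":0.3},{"dp":[0,0,-0.8],"twist":0,"fingers":0.3},{"dp":[0,0,-1.6],"twist":0,"fingers":0.3},{"dp":[0,0,-2.6],"twist":0,"fingers":0.3},{"dp":[0,0,-3.8],"twist":0,"fingers":0.3},{"dp":[0,0,-5],"twist":0,"fingers":0.3},{"dp":[0,0,-6],"twist":0,"fingers":0.3},{"dp":[0,0,-7],"twist":0,"fingers":0.3}]'; python3 -m jog '[{"dp":[0,0,-1.2],"twist":0,"fingers":0.3},{"dp":[0,0,-2.4],"twist":0,"fingers":0.3},{"dp":[0,0,-3.4],"twist":0,"fingers":0.3},{"dp":[0,0,-4.2],"twist":0,"fingers":0.3},{"dp":[0,0,-4.7],"twist":0,"fingers":0.3},{"dp":[0,0,-5],"twist":0,"fingers":0.3},{"dp":[0,0,-5],"twist":0,"fingers":0.3},{"dp":[0,0,-5],"twist":0,"fingers":0.3}]'
python3 - <<'E'
from h import *
c=cam('side'); u,v=proj(c,[.55,.07,.2])[0].astype(int); print(u,v)
cv2.imwrite('pics/s5.png',cv2.resize(c['pixels'][v-60:v+80,u-85:u+85],None,fx=4,fy=4,interpolation=cv2.INTER_CUBIC)); print(env.get_obs()['grasp_force'])
E
```

```text
time_s: 18.08
tool_pos: [0.4779, 0.0954, 0.1733]
tool_rot: [180.0, 0.0, 180.0]
force: [0.5, 0.6, -1.2]
grip_width: 0.045
grasp_force: 21.8
time_s: 19.08
tool_pos: [0.4777, 0.0953, 0.2222]
tool_rot: [-180.0, -0.0, 180.0]
force: [0.0, -0.0, -1.6]
grip_width: 0.0451
grasp_force: 21.8
312 180
21.788779073394835
```

View pics/s5.png

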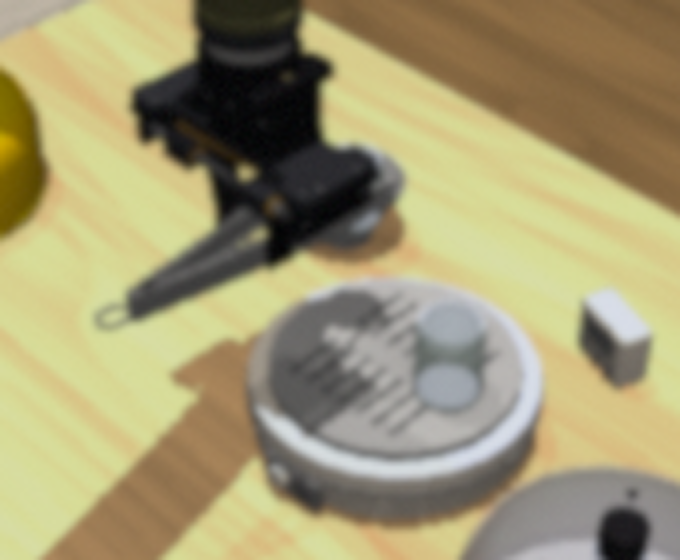

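The rack is clear where the small jar stood. The large jar is still at crop (448,355) and the lid is on the bench at (625,525). The jar itself is partly hidden behind the fingers, so I'll check it by depth from above before handing in.

Run:
```python
from h import *
c=cam('top'); P=cloud(c); g=P[(P[...,0]>.55)&(P[...,0]<.62)&(P[...,1]>.065)&(P[...,1]<.125)&(P[...,2]>.16)&(P[...,2]<.29)]
print(len(g),g.min(0),g.max(0)); r=g[g[:,2]>.24]; print(len(r),r.mean(0),r.min(0),r.max(0))
if len(r)>8: print(np.linalg.lstsq(np.c_[r[:,:2],np.ones(len(r))],r[:,2],rcond=None)[0])
o=env.get_obs(); print(o['grasp_force'],o['force'])
```

```text
39 [0.58699562 0.08470297 0.22839602] [0.60253106 0.1222658  0.25711565]
34 [0.59478901 0.10253095 0.25118428] [0.58699562 0.08470297 0.24105512] [0.60253106 0.12216048 0.25711565]
[-0.03153809 -0.0935799   0.27953762]
21.788636832498014 [ 0.92026366 -0.18785817 -2.31730464]
```

The rim is at about 0.255 m and level to within about 0.1 rad, which puts the underside at about 0.195 m.

```bash
python3 -c "
from h import *
print(env.sign_off())"
```

```text
the job is handed in; nothing more can be done
None
```

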